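# Let the last jack out by one hole

## Robot

A 6-joint arm with a two-finger parallel gripper is mounted at the origin on the work surface. World frame = base frame: x ahead of the robot, y to its left, z up, the work surface at z = 0. Lengths are in mm, angles in rad, forces in N, time in s.
With the tool pointing down it reaches from about 275 to 825 mm from the base axis. Payload 5.2 kg.
Tool frame: the origin (TCP) lies at the very end of the fingers, on their centre line; the grasp point (between the pads) lies 19 mm behind it; z points along the fingers, y is the direction in which the jaws open and shut (so a half turn about z gives the same grasp; the last joint's range is limited). The gripper opens to 93 mm and grips with 3 to 60 N. Pads are 15 mm wide; open, the fingers measure 128 mm over their backs; the gripper's body (75 mm by 188 mm) begins 65 mm behind the grasp point.
Start: joints at [0.959, 0.259, 1.535, -0, 1.348, -0.203], TCP at [218.609, 504.693, 218.653] pointing down, gripper open.
Joint ranges: [-3.14, 3.14], [-0.91, 2.08], [0.19, 2.58], [-1.22, 4.36], [0.22, 2.71], [-3.12, 3.12]. Speed limits (rad/s): [2.57, 2.57, 3.14, 3.14, 3.14, 3.14].

## Interface

Orientations are given as [roll, pitch, yaw] about the fixed x, y, z axes, in that order (R = Rz(yaw) Ry(pitch) Rx(roll)).
In Python, from bench import robot gives the robot as it stands. The module is installed in compiled form; this text tells all that it offers. Calls block until the motion is done:
- robot.move_ptp(position, orientation): joint-space move of the TCP to a pose.
- robot.move_linear(position, ori=None, speed=150, f_stop=None): straight line of the TCP; ori=None keeps the orientation; speed is the mean speed in mm/s. With f_stop (N) it stops when the force on the tool has changed by that much, and returns True; else False.
- robot.move_j(angles): joint-space move.
- robot.move_gripper(opening): opening from 0.0 (shut) to 1.0 (fully open); the grip force is fixed at half the most; returns when the fingers have stopped.
- robot.sleep(seconds).
- robot.inverse_kinematics(position, orientation): joint angles nearest the present ones, or None.
- robot.get_image(name): name is "scene" or "side" or "wrist"; returns a dict with "img" (420x560x3 uint8, blue, green, red), "fovy" (degrees; the focal length in pixels is half the picture's height over the tangent of half this angle, whatever the lens; pixels are square), "cx", "cy" (the principal point, pixels), "eye" and "orientation" of the camera in the world. Camera axes: x right, y down, z forward; pixel columns grow to the right and rows downward; lengths in mm; the calibration is good to about 2 mm. A picture is of the moment at which its call begins. There is no depth.
A pose or a line that the arm cannot do raises robot.MotionError and nothing moves.
- robot.hand_in(): hands the job in, once; it reports no verdict.
Readings, each from a call of its own:
- robot.current_t(): time.
- robot.current_qpos(): joint angles.
- robot.current_joint_vel(): joint speeds.
- robot.current_joint_efforts(): joint torques, N m.
- robot.current_tcp_pos(): TCP position.
- robot.current_eef_rot(): TCP orientation.
- robot.current_contact_force(): force on the tool from outside, world axes, zero at the start.
- robot.current_ft_torque(): the same for the moment, N m.
- robot.current_gripper_width(): opening from 0.0 (shut) to 1.0 (fully open).
Only numpy, scipy, OpenCV 4.12 (cv2) and the standard library are available. Lean on these libraries where they do the work, as an engineer would, in place of code of your own. Each camera call takes 0.05 s, during which the arm holds its last target. There are 200 camera calls.

## Task

Take the shoe brush off the rail of the last jack and lay it flat, bristles down, in the open wooden tray. Then pull up the knob of the lock plunger, slide the toe slide out to the very next hole away from the heel form, not running past it, and push the pin fully home there. Finish still holding the knob with the pin down, and leave everything else where it is.

Things in the scene. Friction and masses are not known exactly. Their poses are not given: they have to be found in the camera images.
- jack: Fixed shoe-last jack. Origin: underside of its 400 x 100 x 12 mm base. Its steel rail (50 mm wide, top 40 mm above the table) runs along own x, -200 to +180 mm. Fixed wooden heel form, top at 120 mm, at x = -165 mm; +x leads outward, away from it. Index holes 12 mm across, 40 mm apart along the rail's top (x = -110, -70, -30 ... mm); the pin starts in the one at x = -70.
- slide (a joint): Toe slide: dark steel saddle on the rail, 105 x 70 mm, from 25 mm behind to 80 mm ahead (outward) of the knob's axis, wooden toe pad (top at 82 mm) on its outer end. Value: travel along the jack's +x in m, 0 at the starting hole, 0.040 at the next hole outward (play about 1 mm either way). Moves with about 4 N and stays where left; with the pin in a hole it is locked.
- lock (a joint): Lock plunger, moves straight up and down in the slide. Value in m: 0 = pin fully home, up is positive, stop at 0.020. The 10 mm round-tipped pin enters the hole 12 mm: free of the rail above 0.012; between holes its tip rests on the rail there. No spring: about 4 N friction keeps it where left, so pull up and push down. Moving the lifted knob sideways carries the slide along.
- knob (a point): Middle of the plunger's black knob, an upright cylinder 26 mm across, 24 mm tall (12 mm above and below this point); 104 mm above the table with the pin home, and rises with the plunger. Below it 10 mm of bare stem, then a 20 mm wide brass collar from 82 mm above the table down to the slide's top at 58 mm. The toe pad's near edge is 40 mm from the knob's axis.
- next_hole (a point): Centre of the mouth of the target hole, the next one farther out from the heel form, in the rail's top 40 mm above the table (at first hidden under the slide).
- brush: Loose shoe brush, 120 x 36 mm and 32 mm tall, about 90 g: a wooden back (upper 14 mm, 36 mm wide) over a firm black bristle block (lower 18 mm, 30 mm wide, 108 mm long). Origin: centre of its underside; x along its length, z up. It starts lengthwise on top of the rail, just beyond the slide, 40 mm above the table.
- tray: Fixed open wooden brush tray, 200 (own x) x 140 (own y) x 35 mm tall outside, walls and floor 5 mm. Origin: centre of its underside on the table.
- stand: Fixed wooden block 170 x 120 x 30 mm carrying six round tins, top 56 mm above the table; not needed. Origin: centre of its underside.
- cement: Bystander, loose: closed round jar with a steel lid, 54 mm across, 85 mm tall. Origin on its underside.
- heel: Bystander, loose: black rubber heel piece, D-shaped, 76 x 62 x 12 mm. Origin on its underside.
- pincers: Bystander, loose: pincers with two handles, about 170 mm long, lying flat. Origin on its underside.
- shears: Bystander, loose: steel scissors, about 160 mm long, lying flat. Origin on its underside.
- welt: Bystander, loose: rolled ring of cork strip, 90 mm across, 22 mm tall. Origin on its underside.
- insole: Bystander, loose: cork insole, 265 x 70 x 6 mm, lying flat. Origin on its underside.
Mind the look-alikes: they are no part of the job. There is more than one size of the brush; the job needs the smaller. Leave any yellow look-alike of the tray alone.

How it is judged (in metres and radians):
On the way, in this order (a step that is already met when the one before it is completed fails the run):
1. the brush lies flat in the tray, let go (x of brush in the frame of tray between -0.085 and 0.085 m and y of brush in the frame of tray between -0.058 and 0.058 m and z of brush in the frame of tray below 0.02 m and angle between brush's own z axis and vertical below 0.25 rad and contact force between the fingers and brush below 0.1 N and linear speed of brush below 0.02 m/s), for 0.2 s.
2. the plunger is pulled up clear of the rail while the slide is at its starting hole (value of joint lock above 0.012 m and value of joint slide between -0.006 and 0.006 m), for 0.05 s.
3. the slide is brought over the next hole (value of joint slide between 0.034 and 0.046 m), for 0.1 s.
At the end, for the whole second after the job is handed in: The toe slide is within 4 mm of the next hole's place (joint slide at 0.040) and at rest, the pin is home (joint lock below 2.5 mm), the fingers are still on the knob with at least 2 N, and the brush lies flat (bristles down, within 0.25 rad), let go, inside the tray (all of step 1 and value of joint slide between 0.036 and 0.044 m and value of joint lock below 0.0025 m and contact force between the fingers and lock above 2 N and velocity of joint slide between -0.01 and 0.01 m/s); the arm keeps its last pose, push and grip.
It fails at once if the toe slide runs more than 15 mm past the next hole, or is driven back more than 12 mm towards the heel form (value of joint slide above 0.055 m or value of joint slide below -0.012 m).
It fails at once if a bystander is moved more than 30 mm (distance of any of cement, heel, pincers, shears, welt, insole from where it was at the start of the episode above 0.03 m).
It also fails if it takes over 54 s, if anything falls off the work surface, if the arm or the gripper's body presses on something with over 40 N, if the wrist force passes 120 N, or if a joint passes its speed limit or range.

## Working session

There is one attempt and no reset: what is moved stays moved. The work goes in short steps, each a Python script; the robot and the scene stay as the last script left them, time stands still between calls to the robot, and variables do not carry over. Pictures are saved under pics/ and viewed, about 8 in all and at most 12, crops included, and the job is handed in when it is done.

```bash
mkdir -p pics; cat > h.py <<'E'
import numpy as np, cv2
from scipy.spatial.transform import Rotation as R
from bench import robot
def cam(name,fn=None):
    d=robot.get_image(name)
    if fn: cv2.imwrite('pics/'+fn,d['img'])
    return d
def Rm(d):
    o=np.array(d['orientation'],float)
    if o.shape==(3,3): return o
    return R.from_euler('xyz',o).as_matrix()
def ray(d,u,v):
    f=d['img'].shape[0]/2/np.tan(np.radians(d['fovy'])/2)
    return np.array(d['eye']),Rm(d)@np.array([(u-d['cx'])/f,(v-d['cy'])/f,1])
def onz(d,u,v,z):
    e,r=ray(d,u,v); return e+r*(z-e[2])/r[2]
def proj(d,p):
    f=d['img'].shape[0]/2/np.tan(np.radians(d['fovy'])/2)
    c=Rm(d).T@(np.array(p)-np.array(d['eye'])); return c[:2]/c[2]*f+[d['cx'],d['cy']]
E
python3 - <<'E'
from h import *
for n in('scene','side'):
    d=cam(n,n+'0.png'); print(n,d['fovy'],d['cx'],d['cy'],d['eye'],d['orientation'])
a=np.hstack([cv2.imread('pics/scene0.png'),cv2.imread('pics/side0.png')])
import pickle
pickle.dump({n:{k:v for k,v in cam(n).items()} for n in('scene','side')},open('d0.pkl','wb'))
print(robot.current_eef_rot(),robot.current_t())
E
```

```text
scene 52.99244678240959 288.14627170453076 206.68009401986433 [1501.13991722 -231.68635512  911.59808468] [-2.24288123  0.0116599   1.35382046]
side 50.80536604802974 285.54826762731864 206.14577444221203 [  25.60580518 -996.83439399  816.36796289] [-2.15833841 -0.00989011 -0.44304778]
[-3.14047432e+00 -2.16716893e-04  2.73281548e+00] 0.2
```

View pics/scene0.png

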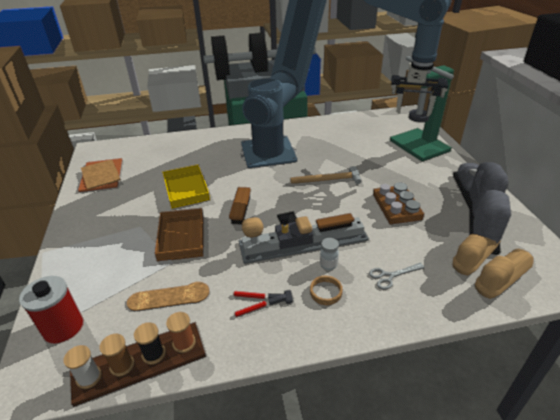

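View pics/side0.png

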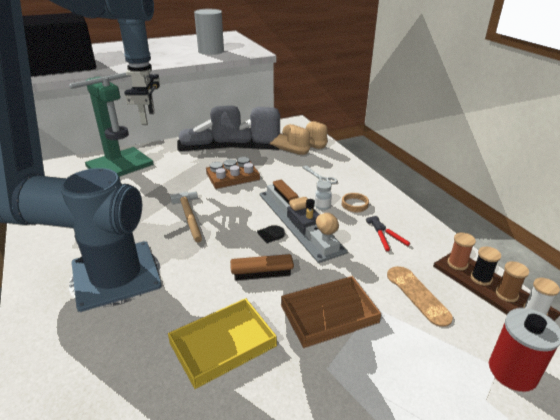

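The scene view shows these candidates:
- **Brushes:** one on the jack's rail at scene (335,221) / side (285,190), and a bigger one on the table at scene (240,205) / side (262,265). I choose the one on the rail.
- **Trays:** brown at scene (181,235) / side (330,310), and a yellow look-alike at scene (186,186). I choose the brown one.
- **Knob:** about scene (287,219) / side (310,205).

I'll check these in one close crop.

```bash
python3 - <<'E'
from h import *
s=cv2.imread('pics/scene0.png')[195:265,225:375]; t=cv2.imread('pics/side0.png')[170:260,245:355]
s=cv2.resize(s,None,fx=5,fy=5,interpolation=cv2.INTER_CUBIC)[:, :400*2]; t=cv2.resize(t,None,fx=2.7,fy=2.7,interpolation=cv2.INTER_CUBIC)
o=np.zeros((600,800,3),np.uint8); o[:350,:750]=s; o[352:352+t.shape[0],:t.shape[1]]=t
s2=cv2.imread('pics/scene0.png')[200:270,145:215]; s2=cv2.resize(s2,None,fx=3.4,fy=3.4); o[352:352+s2.shape[0],310:310+s2.shape[1]]=s2
s2=cv2.imread('pics/side0.png')[275:345,275:385]; s2=cv2.resize(s2,None,fx=2.1,fy=2.1); o[352:352+s2.shape[0],555:555+s2.shape[1]]=s2
cv2.imwrite('pics/crop1.png',o)
E
```

```text
(no output)
```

View pics/crop1.png

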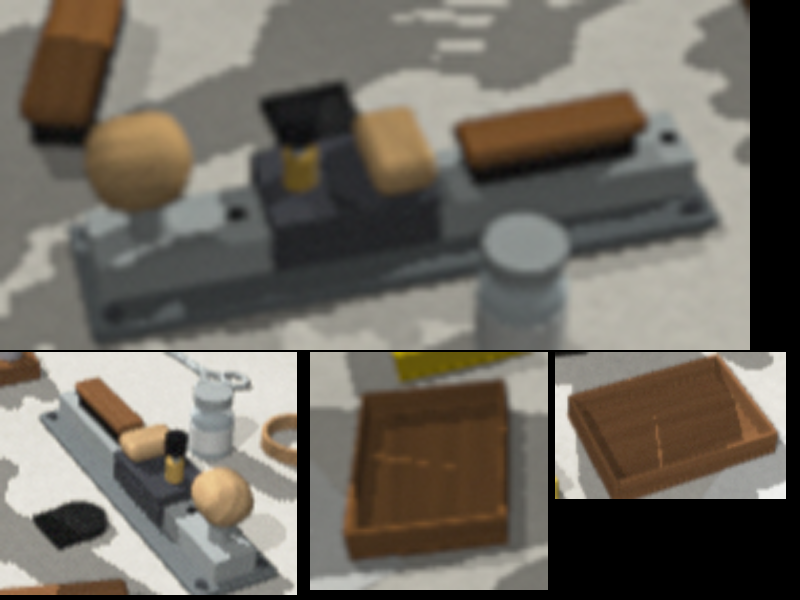

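The rail brush (smaller, with black bristles) and the brown tray are confirmed. In the scene, the hole behind the slide is at (272.4,237.8) and the outer hole at (358.6,222.4). The side view has the knob at (310,204).

```bash
python3 - <<'E'
from h import *
import pickle
D=pickle.load(open('d0.pkl','rb')); s,t=D['scene'],D['side']
np.set_printoptions(precision=1,suppress=True)
h1=onz(s,272.4,237.8,40);h2=onz(s,358.6,222.4,40); ax=(h2-h1)[:2]; L=np.linalg.norm(ax); ax/=L
yaw=np.arctan2(ax[1],ax[0]); print('holes',h1,h2,L,yaw)
print('brush',onz(s,335.4,220,72),onz(t,285.7,189.6,72))
k=h1[:2]+ax*40; print('knob from hole',k,'side',onz(t,310.2,203.7,104),'collar side',onz(t,245+175/2.7,170+(460-352)/2.7,82), 'scene collar',onz(s,225+300/5,195+148/5,82))
c=[(365,395),(503,382),(507,520),(350,532)]
P=np.array([onz(s,145+(a-310)/3.4,200+(b-352)/3.4,35)[:2] for a,b in c]);print(P,P.mean(0))
c=[(570,398),(718,358),(777,435),(618,487)]
Q=np.array([onz(t,275+(a-555)/2.1,275+(b-352)/2.1,35)[:2] for a,b in c]);print(Q,Q.mean(0))
pickle.dump(dict(h1=h1,ax=ax,yaw=yaw),open('j.pkl','wb'))
E
```

```text
holes [566.6 -85.2  40. ] [558.3 194.1  40. ] 279.37059520777 1.600479313787062
brush [566.  113.1  72. ] [553.   96.4  72. ]
knob from hole [565.5 -45.2] side [561.9 -51.8 104. ] collar side [561.4 -52.1  82. ] scene collar [563.  -44.5  82. ]
[[ 357.6 -419.4]
 [ 368.1 -287.3]
 [ 564.1 -295.1]
 [ 548.1 -429.3]] [ 459.5 -357.8]
[[ 357.  -297.1]
 [ 549.9 -312. ]
 [ 542.  -445.3]
 [ 348.3 -434.5]] [ 449.3 -372.2]
```

```bash
python3 - <<'E'
from h import *
import pickle
for y in(1.6,1.6-np.pi): print(y,robot.inverse_kinematics([560,60,290],[np.pi,0,y]))
robot.move_ptp([560,60,290],[np.pi,0,1.6])
d=cam('wrist','w1.png'); pickle.dump(d,open('w1.pkl','wb'))
print(d['fovy'],d['eye'],d['orientation'],robot.current_tcp_pos(),robot.current_t())
for p in([560,105,72],[563,-45,116],[566,-85,40],[558,194,40]): print(p,proj(d,p))
E
```

```text
1.6 [-0.09128714  0.24607173  1.3788324   0.          1.51668852 -0.12049081]
-1.541592653589793 [-9.12871398e-02  2.46071726e-01  1.37883240e+00 -4.44089210e-16
  1.51668852e+00  3.02110184e+00]
60.76273124272664 [557.70996669 134.42986786 455.96722452] [ 2.87345940e+00 -4.12911215e-04  2.92290414e-02] [559.73462052  61.09561201 289.91965962] 2.2833
[560, 105, 72] [281.62020291 136.65235202]
[563, -45, 116] [280.32449159 285.32452386]
[566, -85, 40] [281.74387599 285.28288056]
[558, 194, 40] [282.14469805  50.28576481]
```

View pics/w1.png

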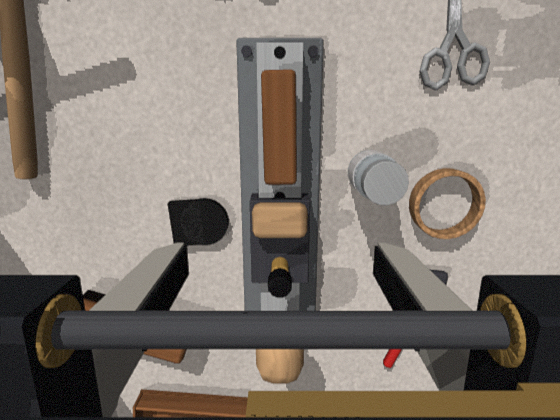

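The wrist view shows the brush top at (279.5,126.5), spanning rows 69–184. The outer hole is at (279.5,52), and the knob's top is at about (280,284). The rail runs straight up the picture.

```bash
python3 - <<'E'
from h import *
import pickle
np.set_printoptions(precision=1,suppress=True)
d=pickle.load(open('w1.pkl','rb'))
hsv=cv2.cvtColor(d['img'],cv2.COLOR_BGR2HSV)
m=cv2.inRange(hsv,(3,100,40),(14,255,255)); m[:, :240]=0; m[:,320:]=0; m[195:]=0
c=max(cv2.findContours(m,0,1)[0],key=cv2.contourArea); print(cv2.minAreaRect(c))
p=np.array([onz(d,*q,72)[:2] for q in cv2.boxPoints(cv2.minAreaRect(c))]); print(p,p.mean(0))
print('hole170',onz(d,279.5,52,40))
g=d['img'].max(2).astype(int); mk=(g<45).astype(np.uint8); mk[:,:255]=0; mk[:,305:]=0; mk[:262]=0; mk[308:]=0
n,l,st,ce=cv2.connectedComponentsWithStats(mk); i=1+st[1:,4].argmax(); print(st[i],ce[i],onz(d,ce[i][0],ce[i][1],110))
k=[(255,36),(325,36)]
for v in(30,70,150,200):
    row=d['img'][v].astype(int).mean(1); print(v,[int(x) for x in row[232:328]][::3])
E
```

```text
((279.4027404785156, 126.79083251953125), (114.34146118164062, 33.772377014160156), 88.26429748535156)
[[537.1 170.3]
 [571.  172.2]
 [579.4  55.2]
 [542.6  53. ]] [557.5 112.7]
hole170 [555.2 192.2  40. ]
[268 269  25  28 564] [279.5 282.5] [562.1 -44.8 110. ]
30 [180, 171, 177, 182, 182, 179, 178, 180, 176, 178, 180, 172, 184, 187, 175, 177, 184, 181, 184, 180, 176, 178, 178, 169, 179, 191, 177, 174, 173, 175, 175, 181]
70 [177, 182, 100, 109, 107, 105, 105, 111, 115, 163, 145, 103, 93, 79, 86, 86, 85, 79, 84, 88, 82, 134, 134, 138, 48, 59, 86, 84, 91, 86, 58, 150]
150 [184, 183, 175, 107, 107, 106, 107, 104, 109, 151, 150, 73, 77, 77, 82, 81, 79, 81, 78, 85, 78, 50, 79, 66, 53, 52, 53, 90, 92, 71, 154, 158]
200 [188, 181, 181, 115, 108, 108, 68, 60, 63, 60, 55, 54, 52, 54, 53, 60, 53, 54, 55, 56, 49, 55, 57, 55, 57, 60, 55, 89, 93, 101, 160, 158]
```

```bash
python3 - <<'E'
from h import *
import pickle
o=[np.pi,0,1.607]
robot.move_ptp([557.5,112.7,140],o); robot.move_gripper(0.72)
print('down',robot.move_linear([557.5,112.7,47],speed=120,f_stop=12))
robot.move_gripper(0.0); print('w',robot.current_gripper_width()*93)
robot.move_linear([557.5,112.7,200],speed=150)
robot.sleep(.1);print('w',robot.current_gripper_width()*93,robot.current_contact_force())
robot.move_ptp([455,-362,230],[np.pi,0,-0.057])
print(robot.current_tcp_pos(),robot.current_t())
d=cam('wrist','w2.png'); pickle.dump(d,open('w2.pkl','wb'))
print(d['eye'])
E
```

```text
down False
w 35.90152617292805
w 35.60370958824481 [ 0.6149048  -0.28649057 -0.9190671 ]
[ 455.56948448 -360.98917855  229.95705941] 8.175
[ 529.12365349 -365.0943394   395.97783427]
```

View pics/w2.png

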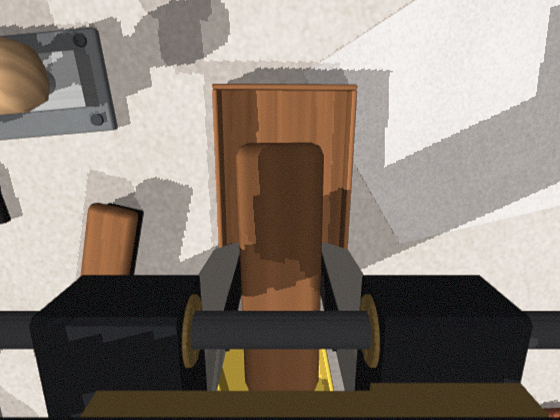

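The brush is held level, and the tray's far rim corners show at (213,86) and (357,86), with side edges at (219,247) and (348,247). I'll refine the tray position from those and place the brush.

```bash
python3 - <<'E'
from h import *
import pickle
np.set_printoptions(precision=1,suppress=True)
d=pickle.load(open('w2.pkl','rb'))
a,b,c,e=[onz(d,*q,35)[:2] for q in((213,86),(357,86),(219,247),(348,247))]
print(a,b,c,e)
t=(a+b)/2-(c+e)/2; yaw=np.arctan2(t[1],t[0]); ctr=(a+b)/2-100*t/np.linalg.norm(t); print(yaw,ctr)
assert np.hypot(*(ctr-[455,-362]))<15 and abs(yaw+.057)<.1
o=[np.pi,0,yaw]
robot.move_linear([*ctr,100],o,speed=150)
print(robot.move_linear([*ctr,13],speed=70,f_stop=6),robot.current_tcp_pos())
robot.move_gripper(0.62)
robot.move_linear([*ctr,160],speed=150)
robot.move_linear([ctr[0]-130,ctr[1],220],speed=200)
d=cam('wrist','w3.png'); d=cam('side','s3.png');print(robot.current_t())
q=cv2.imread('pics/s3.png')[150:400,220:480]; w=cv2.imread('pics/w3.png')
o=np.zeros((420,800,3),np.uint8); o[:,:433]=cv2.resize(q,(433,420)); o[:275,433:800]=cv2.resize(w,(367,275)); cv2.imwrite('pics/c3.png',o)
E
```

```text
[ 553.  -301.7] [ 545.2 -439.3] [ 388.4 -290.6] [ 380.6 -429.5]
-0.06310235801675909 [ 449.3 -364.2]
False [ 449.6 -364.5   13.5]
13.325
```

View pics/c3.png

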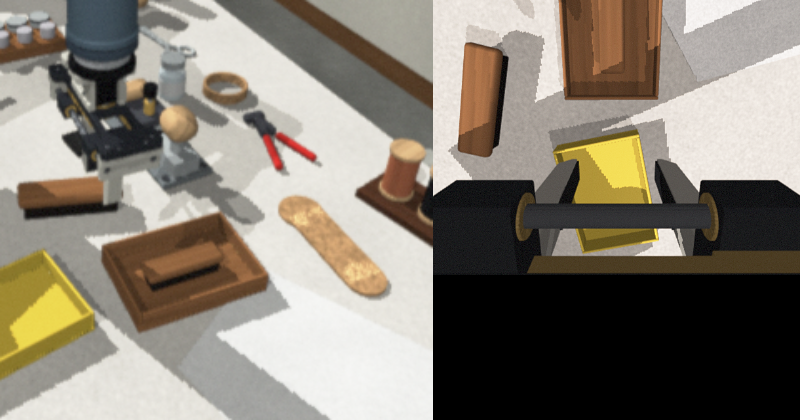

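The brush lies flat, roughly in the middle of the brown tray (side crop at about (183,268)), and the fingers are clear of it. Next I'll look at the knob from close up.

```bash
python3 - <<'E'
from h import *
import pickle
np.set_printoptions(precision=1,suppress=True)
robot.move_gripper(0.8)
robot.move_ptp([562,-90,240],[np.pi,0,1.602])
d=cam('wrist','w4.png'); pickle.dump(d,open('w4.pkl','wb'))
print(proj(d,[562,-45,116]),proj(d,[565,-85,40]),robot.current_t())
E
```

```text
[282.1 143.3] [283.5 175.3] 15.275
```

View pics/w4.png

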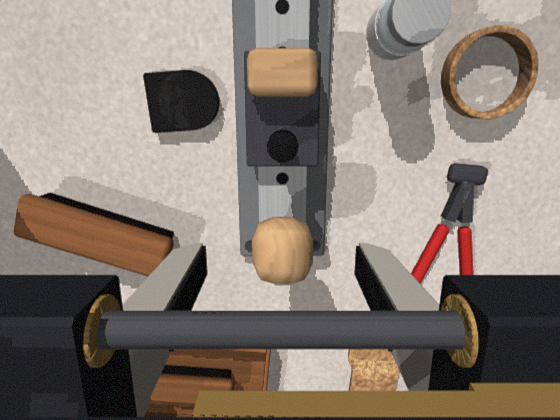

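The knob top is at about (283,145). The hole behind the slide is at (282.5,178) and the outer free hole at (282.5,7), so the slide is at its starting hole.

```bash
python3 - <<'E'
from h import *
import pickle
np.set_printoptions(precision=1,suppress=True)
d=pickle.load(open('w4.pkl','rb'))
k=onz(d,283,145,114)[:2]; h1=onz(d,282.5,178.5,40)[:2]; h2=onz(d,282.5,7,40)[:2]; print(k,h1,h2,np.linalg.norm(h2-h1))
ax=h2-h1; ax/=np.linalg.norm(ax); k2=h1+40*ax; print(k2,ax,np.arctan2(*ax[::-1]))
kn=(k+k2)/2
robot.move_linear([*kn,150]); print(robot.move_linear([*kn,87],speed=80,f_stop=10))
robot.move_gripper(0.0); print('w',robot.current_gripper_width()*93)
p0=robot.current_tcp_pos(); print(p0)
robot.move_linear([p0[0],p0[1],87+16.5],speed=40); robot.sleep(.2)
print(robot.current_tcp_pos(),robot.current_contact_force(),robot.current_gripper_width()*93,robot.current_t())
w=cam('wrist','w5.png'); cam('side','s5.png')
pickle.dump(dict(ax=ax,p0=p0),open('k.pkl','wb'))
q=cv2.imread('pics/s5.png')[160:260,250:370]
o=np.zeros((420,800,3),np.uint8); o[:,:504]=cv2.resize(q,(504,420),interpolation=cv2.INTER_CUBIC); o[:222,504:800]=cv2.resize(w['img'],(296,222)); cv2.imwrite('pics/c5.png',o)
E
```

```text
[562.8 -46.5] [564.  -88.4] [559.3  71.6] 160.05555860668835
[562.9 -48.4] [-0.  1.] 1.6001776784210722
False
w 25.57029136604253
[561.9 -47.4  86.9]
[561.9 -47.5 103.9] [-3.8 -0.3  3.2] 25.275308618854652 18.6167
```

View pics/c5.png

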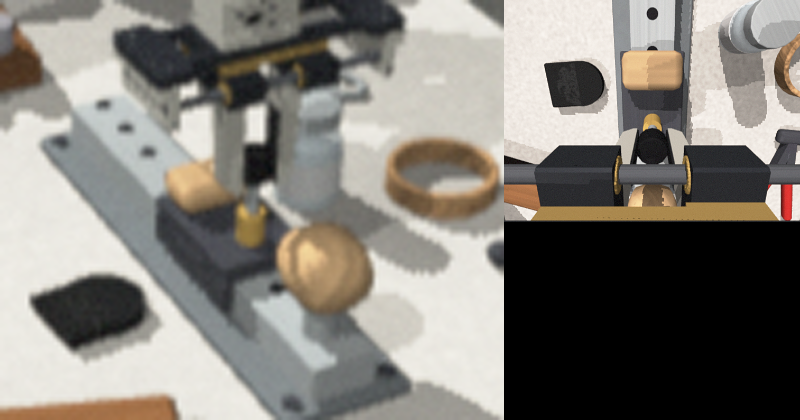

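The plunger is up: a long bare stem shows under the knob at (250,190) in the crop, and the slide is still next to the hole. Next I slide it 40 mm outward and push the pin down.

```bash
python3 - <<'E'
from h import *
import pickle
np.set_printoptions(precision=2,suppress=True)
K=pickle.load(open('k.pkl','rb')); ax=K['ax']; p0=np.array(K['p0'])[:2]; t=p0+40*ax
robot.move_linear([*t,103.5],speed=30); robot.sleep(.3)
print(robot.current_tcp_pos(),t,robot.current_contact_force())
print(robot.move_linear([*t,85.5],speed=20,f_stop=15)); robot.sleep(.2)
print(robot.current_tcp_pos(),robot.current_contact_force(),robot.current_gripper_width()*93,robot.current_t())
w=cam('wrist','w6.png'); s=cam('side','s6.png'); pickle.dump(w,open('w6.pkl','wb'))
q=s['img'][160:260,250:370]
o=np.zeros((420,800,3),np.uint8); o[:,:504]=cv2.resize(q,(504,420),interpolation=cv2.INTER_CUBIC); o[:222,504:800]=cv2.resize(w['img'],(296,222)); cv2.imwrite('pics/c6.png',o)
E
```

```text
[560.74  -8.06 103.51] [560.75  -7.45] [-4.39 -2.79  3.91]
False
[560.81  -8.1   86.82] [-6.98 -3.02 12.34] 25.169762284673055 21.75
```

View pics/c6.png

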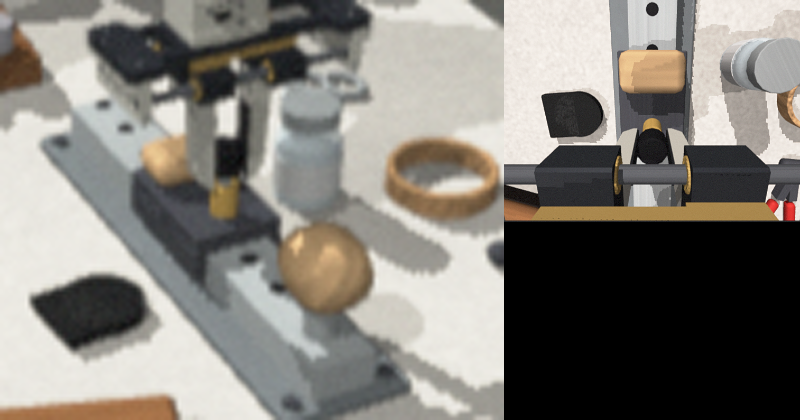

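The pin went down to a hard stop (+8.4 N) at TCP z = 86.8, against 86.9 when it was first gripped. The picture shows two free holes behind the slide, at (250,258) and (278,287), and the knob back down close to the collar at (225,185). I'm handing in.

```bash
python3 - <<'E'
from h import *
print(robot.current_contact_force(),robot.current_gripper_width()*93,robot.current_tcp_pos(),robot.current_t())
robot.hand_in()
E
```

```text
[-7.65048618 -3.782994   12.15944311] 25.490433942617404 [560.82584721  -8.10843625  86.83953271] 21.85
the job is handed in; nothing more can be done
```

I put the smaller brush in the brown tray and moved the toe slide out one hole with the pin pushed home. I then handed the job in still holding the knob, at about 22 s of the 54 s allowed. The hand-in gives no verdict, so the result rests on my own checks.

- **Brush:** it came off the rail and was let go near the centre of the brown tray. The side view after release showed it flat, bristles down, with the fingers clear. I did not look at it again after that.
- **Slide and pin:** I lifted the knob about 17 mm, moved it outward and pushed it down to a firm stop. The tool travelled 39.3 mm of the 40 mm commanded, which is within the play. The final height was 86.8 mm, against 86.9 mm when I first gripped it with the pin home.
- **Final picture:** it showed two free holes behind the slide, as expected one hole further out, and the knob back down near the collar.
- **At hand-in:** the fingers were closed on the knob (25.5 mm wide, it is 26 mm across) and the tool was pressing down with about 12 N. A sideways load of about 8 N remained, from slight misalignment.

I did not tug the slide to prove it was locked. I judged the pin home from the height, the firm stop and the picture. No bystander looked moved in the pictures, but I did not measure them.

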